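# Fish the lamp-clamp washer out from under the wire guard

### The job

The steel washer of the desk-lamp clamp has dropped under the fixed wire guard on the desk: take the hooked rod from its wooden rest, reach in under the guard and, touching the washer with the hook only, draw it out along the desk until it comes up snug against the flat stop bar in front of the guard. Feel for the bar and keep the washer pulled gently against it, with about 5 N, for a second; never push hard on the guard or the bar. Then lay the rod back in its rest, hook down, leaving the washer flat against the bar, and leave the other things on the desk alone.

Things in the scene. Friction and masses are not known exactly. Their poses are not given: they have to be found in the camera images.
- guard: Fixed cage of dark steel wire, 180 mm wide (x), 165 mm deep (y), the desk its floor. Origin on the desk under the middle of its open mouth; +y points into the cage. Wire walls at x = -90, x = +90 and y = +165 mm. Clamped across two wires in front of the mouth is a rigid stop bar; its face towards the cage is somewhere from y = -140 to -90 mm, changes every time and is not reported: feel for it.
- roof_front (a point): Middle of the front edge wire of the guard's roof, 98 mm above the desk, right over the guard's origin. The roof is of 5 mm wires 30 mm apart along the guard's y; its underside is 95 mm above the desk and the mouth below it is open.
- runners_end (a point): Desk point midway between the outer ends of the two runner wires: guard x = 0, y = -170 mm. The 6 mm runners lie at guard x = -90 and +90 mm, 30 mm above the desk, from the mouth to here. The flat stop bar across them is 190 mm wide, 6 mm thick, bottom 2 mm and top 14 mm above the desk; its end clips are 38 mm high. It does not yield to a pull under 16 N.
- washer: Loose plain steel washer lying flat on the desk under the guard, 60 mm outside, hole 28 mm, 6 mm thick, about 100 g. Origin at the centre of its underside, z up.
- rod: Loose hooked rod, about 110 g, lying level in the rest. Origin on its axis in the middle of the handle; +x along the rod towards the hook, z up. Wooden handle 100 mm long (x -50 to +50), 20 mm wide (y), 24 mm high (z). Then an 8 mm round aluminium shank on the axis to x = 200 mm, where an 8 mm leg turns straight down (-z); its round end is 55 mm below the axis.
- rest: Fixed plywood rest. Origin on the desk; the rod in its place has its origin 65 mm above this one and the same x direction. Two 14 mm thick posts with flared notches: at x = -42 mm for the handle (seat 53 mm high, 25 mm wide), at x = +78 mm for the shank (seat 61 mm high, 13 mm wide); notch sides rise 18 mm above the seats.
- mug: Bystander: white mug, 80 mm across, 90 mm high; origin at the centre of its underside.
- tape_roll: Bystander: cardboard tape core lying flat, 100 mm across, 25 mm high; origin at the centre of its underside.
- soap_box: Bystander: small paper box 90 x 60 x 35 mm; origin at the centre of its underside.
Mind the look-alikes: they are no part of the job. What is meant by the washer is not yellow, and is the larger of those in its own colour.

How it is judged:
By the outcome, as a careful person would: the job done as asked, in the order asked, and still so for the second after the job is handed in, with the robot touching nothing.
It also fails if it takes over 67 s, if anything falls off the work surface, if the arm or the gripper's body presses on something with over 40 N, if the wrist force passes 120 N, or if a joint passes its speed limit or range.

### The arm

A 7-joint arm with a two-finger parallel gripper is mounted at the origin on the work surface. World frame = base frame: x ahead of the robot, y to its left, z up, the work surface at z = 0. Lengths are in mm, angles in rad, forces in N, time in s.
With the tool pointing down it reaches from about 400 to 850 mm from the base axis. Payload 6.9 kg.
Tool frame: the origin (TCP) lies midway between the tips of the shut fingers; the grasp point (between the pads) lies 19 mm behind it; z points along the fingers, y is the line along which they close (so a half turn about z gives the same grasp; the last joint's range is limited). The gripper opens to 85 mm and grips with 20 to 120 N. Pads are 22 mm wide; open, the fingers measure 114 mm over their backs; the gripper's body (76 mm by 85 mm) begins 54 mm behind the grasp point. The pads swing forward as they close: fully open they stand 13 mm farther back than shut.
Start: joints at [1.228, 0.507, -0.238, 1.5, 0.126, 1.149, -0.155], TCP at [270.585, -563.378, 208.075] pointing down, gripper open.
Joint ranges: [-3.08, 3.08], [-0.24, 2.05], [-1.43, 1.35], [0, 2.5], [-1.52, 4.66], [0.17, 1.96], [-2.89, 2.89]. Speed limits (rad/s): [2.39, 2.39, 3.14, 3.14, 3.14, 3.14, 3.14].

### API

Orientations are given as [roll, pitch, yaw] about the fixed x, y, z axes, in that order (R = Rz(yaw) Ry(pitch) Rx(roll)).
In Python, from cell import env, eyes, sign_off gives the robot as it stands.
- The arm moves only by the tool send_rows, never from a script. Its argument "targets" is a list that holds one entry, the list of rows, each a list of 7 numbers: the shift along the tool's x, y, z in cm, then the turn, a rotation vector about the tool's x, y, z in degrees, then the opening, from 0 (shut) to 1 (fully open). In form: [[[tx, ty, tz, wx, wy, wz, gripper], ...]]. A call has exactly 10 rows; each row is the pose to reach, as a shift and turn from the pose commanded when the call began, along the tool's axes at that moment; what a row does not reach only later rows make up. A row lasts 1/10 s, in which the tool goes at most 50 mm and 8.59 degrees, less where a joint would pass 70% of its speed; a pose out of reach is approached as far as the arm can. A call with a gripper value outside its range is refused whole. The fingers move at their own pace and stop on an object; "squeeze" is the grip in N (left out, the last holds). Time passes only in rows, so rows that repeat a pose let the fingers close, or fill a call up. It gives the time, the measured TCP pose, the force, the opening and the grip force at its end, in the units of the state.
- env.observe(): the state, without advancing time (a new reading comes with each control period).
- eyes.camera(name): name is "side" or "top" or "wrist"; returns a dict with "img" (420x560x3 uint8, red, green, blue), "z_map" (420x560 float32, mm along the optical axis (not along the pixel's ray), 0 where there is no reading), "fx", "fy", "cx", "cy" (pixels), "R" (3x3) and "t" (3): a world point X has camera coordinates R X + t. Camera axes: x right, y down, z forward; pixel columns grow to the right and rows downward; lengths in mm; the calibration is good to about 2 mm. A picture is of the moment at which its call begins.
- sign_off(): hands the job in; it is judged then, once.
The state is a dict: "t": time; "joint_pos": joint angles; "dq": joint speeds; "joint_efforts": joint torques, N m; "position": TCP position; "ee_rot": TCP orientation; "wrist_force": force on the tool from outside, world axes, zero at the start; "ft_torque": the same for the moment, N m; "finger_gap": finger opening in mm; "grasp_force": force on a finger pad.
Only numpy, scipy, OpenCV 4.12 (cv2) and the standard library are available. Lean on these libraries where they do the work, as an engineer would, in place of code of your own. Each camera call takes 0.05 s, during which the arm holds its last target. There are 200 camera calls.

## Working session

There is one attempt and no reset: what is moved stays moved. The work goes in short steps, Python scripts to look and compute and a tool call to move; the robot and the scene stay as the last step left them, time stands still between calls to the robot, and variables do not carry over. Pictures are saved under pics/ and viewed, at most 14 in all, crops included, and the job is handed in when it is done.

Besides the shell and the picture viewer there is one more tool, called after "Call:" as name(argument=value, ...), one argument or row to a line, values as JSON. send_rows: Moves the arm, as the interface text tells. Its arguments: {"type":"object","properties":{"targets":{"type":"array"},"squeeze":{"type":"number"}},"required":["targets"]}

```bash
mkdir -p pics; cat > h.py <<'E'
import numpy as np,cv2
from cell import env,eyes,sign_off
def shot(n,f):
    c=eyes.camera(n); np.savez('pics/'+f+'.npz',**c); cv2.imwrite('pics/'+f+'.png',c['img'][:,:,::-1]); return c
def load(f): return dict(np.load('pics/'+f+'.npz'))
def pts(c):
    v,u=np.mgrid[:420,:560]; z=c['z_map']
    P=np.stack([(u-c['cx'])/c['fx']*z,(v-c['cy'])/c['fy']*z,z],-1)
    return (P-c['t'])@c['R']
def ray(c,u,v,h):
    d=np.array([(u-c['cx'])/c['fx'],(v-c['cy'])/c['fy'],1])@c['R']; o=-c['R'].T@c['t']
    return o+d*(h-o[2])/d[2]
E
python3 - <<'E'
from h import *
a=shot('top','t0');b=shot('side','s0')
cv2.imwrite('pics/ts0.png',cv2.resize(np.vstack([a['img'],b['img']])[:,:,::-1],(560,840))[:,:]) 
print(env.observe())
for c in(a,b):print(-c['R'].T@c['t'],c['fx'])
E
```

```text
{'t': 0.1, 'joint_pos': array([ 1.22853005,  0.50827756, -0.23753194,  1.50103365,  0.12566093,
        1.148904  , -0.15481187]), 'dq': array([-0.00101266, -0.00138779,  0.00089265, -0.00296351, -0.00178092,
       -0.00037518,  0.00059361]), 'joint_efforts': array([-5.06072858e-03, -6.21828246e+01, -2.19470523e+00, -2.50198889e+01,
        1.25240503e-02,  7.86008692e-03, -1.86684332e-05]), 'position': array([ 270.32797023, -562.96729543,  207.30159488]), 'ee_rot': array([-3.13995331e+00, -8.08096802e-06,  4.47750578e-01]), 'wrist_force': array([-0.65859479, -0.69500509, -0.1423114 ]), 'ft_torque': array([ 0.0006912 ,  0.03695593, -0.0372969 ]), 'grasp_force': 0.0, 'finger_gap': 85.69382353816769}
[ 262.36300809   -9.66869112 1387.89615152] 457.3092267335614
[ 67.5839159  477.26064205 857.11944961] 421.7213133827485
```

View pics/t0.png

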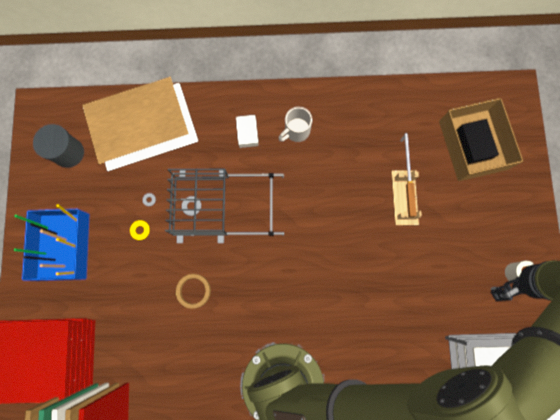

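View pics/s0.png

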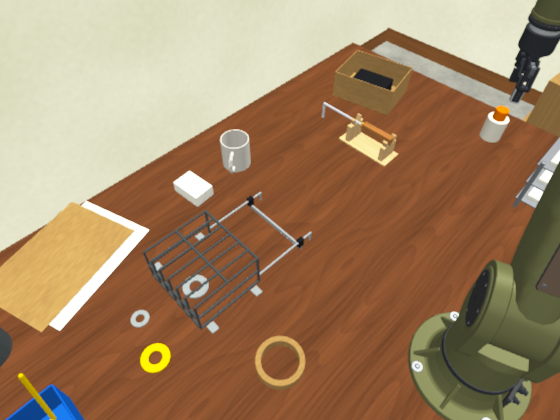

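The top view shows the guard at (170–284, 170–240) with its mouth facing right (world −y). The washer is under it at (191,206). The rod lies in its rest at (407,135–225) with the hook up the picture (world +x). The mug is at (298,124), the box at (247,130) and the tape core at (193,291).

```bash
python3 - <<'E'
from h import *
c=load('t0');im=c['img'][:,:,::-1]
A=cv2.resize(im[155:250,160:295],None,fx=5.9,fy=5.9,interpolation=cv2.INTER_CUBIC)[:560]
cv2.imwrite('pics/cropA.png',A[:,:800])
B=cv2.resize(im[125:235,380:430],None,fx=5.4,fy=5.4,interpolation=cv2.INTER_CUBIC);cv2.imwrite('pics/cropB.png',B)
P=pts(c)
hsv=cv2.cvtColor(c['img'],cv2.COLOR_RGB2HSV)
# handle: height 60-85 in the rest region
m=np.zeros((420,560),bool);m[125:235,385:430]=1
h=m&(P[...,2]>50)
ys,xs=np.where(h)
for y in range(128,230,4):
  r=h[y]; 
  if r.any(): 
    u=np.where(r)[0]; print(y,u.min(),u.max(),np.round(np.median(P[y,u],0)),hsv[y,int(np.median(u))])
# things on desk
print('desk z',np.median(P[260:300,300:380,2]))
for n,(u,v) in dict(w=(191,206)).items():
  print(P[v-4:v+5,u-8:u+9,2].round(0).astype(int))
E
```

```text
136 398 407 [ 712. -391.   65.] [  0  13 121]
140 405 407 [ 699. -393.   66.] [120   2 233]
144 405 407 [ 686. -392.   68.] [162   6 220]
148 406 407 [ 673. -393.   68.] [150   3 192]
152 406 408 [ 660. -394.   71.] [120   2 232]
156 406 408 [ 648. -393.   68.] [158   5 226]
160 407 408 [ 637. -394.   65.] [150   7 195]
164 407 409 [ 623. -392.   70.] [120   2 234]
168 407 409 [ 612. -390.   66.] [135   4 231]
172 404 417 [ 597. -403.   74.] [ 17 103 180]
176 398 418 [ 588. -390.   63.] [  7  12 192]
180 408 410 [ 575. -391.   69.] [ 17  32 231]
184 406 413 [ 560. -390.   77.] [ 14 170 199]
188 406 414 [ 549. -390.   76.] [ 14 170 201]
192 406 414 [ 537. -389.   77.] [ 14 171 206]
196 407 414 [ 525. -390.   76.] [ 14 170 209]
200 402 414 [ 513. -388.   76.] [ 14 175 206]
204 407 415 [ 502. -390.   74.] [ 14 172 203]
208 407 415 [ 490. -388.   75.] [ 14 173 205]
212 404 420 [ 478. -392.   72.] [ 14 170 201]
216 402 420 [ 467. -389.   69.] [ 14 166 129]
220 392 392 [ 262.  -10. 1388.] [ 10 167 125]
228 407 407 [ 262.  -10. 1388.] [ 11 173 121]
desk z 0.12686355464354282
[[  5   6   1   5   3   4   0   2   2  -1   3  94 103   9   6   7  14]
 [  0   5   2   6   3   2   5   2   6  -1   3  97 101   6   6   6   7]
 [  7   6   6   4   3   4   2   1  -1  -3   1 102 107   6   6   3   9]
 [ 15   6   4   8  -1   1  -2  -3  -2   1   3 104 106   7   4   2   3]
 [  5   3  10  10   0   2  -2  -1   2   2   2  97 105   3   8  13   8]
 [  7   7   6   9  -5  -3   0   3  -1   2  -3  97 101   5   8   7   4]
 [  3   9   3   9   0   4   3   3   5  -2   1 103 101   8  10   7   8]
 [ 96 103 101 104 101  99 105  96  99 103  94 103 102  96 101 102  94]
 [103  97 102  98 101 101 104  97 101 102  99 102 100  98 101  99 100]]
```

View pics/cropA.png

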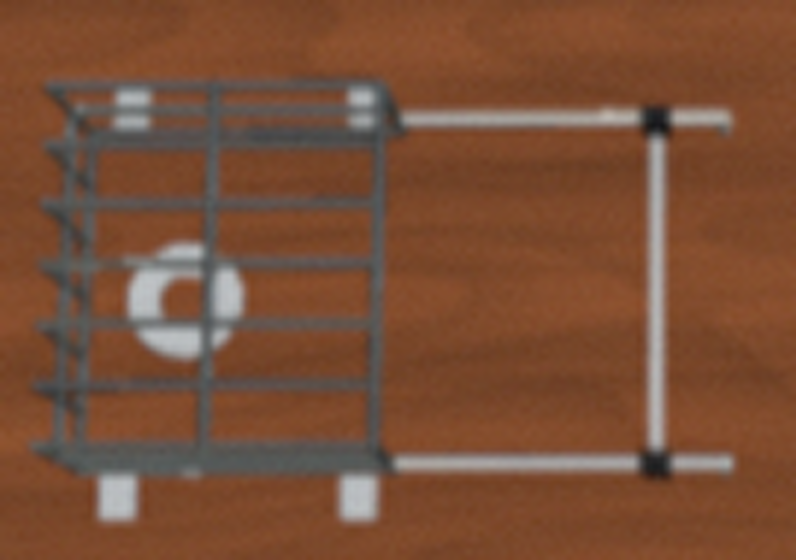

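View pics/cropB.png

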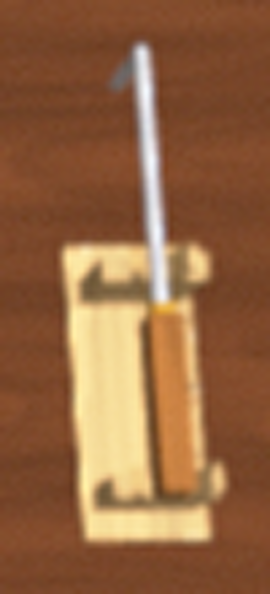

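Crop A shows the washer centred at (187,300), the roof front wire at X≈378, the runner ends at X≈732 and the bar at X≈656. Crop B shows the hook end at (142,45) and the handle axis running from (163,305) to (180,492).

```bash
python3 - <<'E'
from h import *
c=load('t0');s=load('s0')
a=lambda X,Y,z:ray(c,160+(X+.5)/5.9-.5,155+(Y+.5)/5.9-.5,z)
b=lambda X,Y,z:ray(c,380+(X+.5)/5.4-.5,125+(Y+.5)/5.4-.5,z)
r=lambda n,v:print(n,np.round(v,1))
r('runner ends',[a(731,120,30),a(733,463,30)]); r('roof front',[a(380,85,98),a(375,448,98)])
r('runner L',[a(420,119,30),a(420,463,30)])
r('washer',a(187,300,6)); r('bar face',[a(648,150,14),a(648,440,14)])
r('rod hook,handle front, back',[b(142,43,65),b(162,305,77),b(180,490,77)])
# rod from side view: bright/orange pts
P=pts(s);hsv=cv2.cvtColor(s['img'],cv2.COLOR_RGB2HSV)
m=(P[...,2]>45)&(P[...,0]>440)&(P[...,0]<740)&(P[...,1]<-360)&(P[...,1]>-420)&(hsv[...,0]<16)&(hsv[...,1]>165)
r('side handle n',m.sum()); r('',np.percentile(P[m],[5,50,95],axis=0))
# washer side
h2=(hsv[...,1]<40)&(hsv[...,2]>140)
w=np.zeros_like(h2);w[270:302,178:214]=1
m=(h2&w&(P[...,2]<15));r('washer side',[ (P[m].min(0)+P[m].max(0))/2,P[m].mean(0)])
E
```

```text
runner ends [[613.3 -23.2  30. ]
 [434.4 -18.1  30. ]]
roof front [[619.8 150.5  98. ]
 [438.8 154.8  98. ]]
runner L [[619.6 138.3  30. ]
 [439.6 140.6  30. ]]
washer [532.6 264.4   6. ]
bar face [[602.8  20.6  14. ]
 [449.8  25.   14. ]]
rod hook,handle front, back [[ 722.7 -396.    65. ]
 [ 569.5 -390.9   77. ]
 [ 467.8 -391.9   77. ]]
side handle n 298
 [[ 473.4 -400.5   60.4]
 [ 521.5 -386.3   76.7]
 [ 562.2 -382.8   81.6]]
washer side [[530.7 265.3   6.1]
 [530.8 265.7   7.8]]
```

```bash
cat >> h.py <<'E'
from scipy.spatial.transform import Rotation as Ro
def go(x,y,z,yaw):
    s=env.observe(); R=Ro.from_euler('xyz',s['ee_rot']); 
    d=R.inv().apply(np.array([x,y,z])-s['position'])/10
    w=np.degrees((R.inv()*Ro.from_euler('xyz',[np.pi,0,yaw])).as_rotvec())
    print('t',round(s['t'],2),'pos',s['position'].round(1),s['ee_rot'].round(3),'F',s['wrist_force'].round(1),'gap',round(s['finger_gap'],1),'shift cm',d.round(2),'turn',w.round(1))
E
python3 -c "
from h import *
go(518,-390.5,170,-.02)"
```

```text
t 0.1 pos [ 270.3 -563.   207.3] [-3.14  -0.     0.448] F [-0.7 -0.7 -0.1] gap 85.7 shift cm [29.79 -4.82  3.74] turn [-0.1  0.  26.8]
```

Call:
send_rows(
  targets=[
    [[3.5,-0.5,0.4,0,0,3,1],[7.5,-1.2,0.9,0,0,7,1],[11.5,-1.9,1.5,0,0,11,1],[15.5,-2.5,2,0,0,15,1],[19.5,-3.2,2.5,0,0,18,1],[23.5,-3.8,3,0,0,21,1],[26.5,-4.3,3.4,0,0,24,1],[28.8,-4.7,3.7,0,0,26,1],[29.8,-4.8,3.7,0,0,26.8,1],[29.8,-4.8,3.7,0,0,26.8,1]],
  ],
)

```text
t: 1.1
position: [519.4, -389.9, 170.7]
ee_rot: [-3.141, 0.0, -0.017]
wrist_force: [0.7, -0.6, -0.5]
finger_gap: 85.6
grasp_force: 0.0
```

```bash
python3 - <<'E'
from h import *
go(518,-390.5,170,-.02);print(env.observe()['joint_pos'].round(2))
c=shot('wrist','w1');print((-c['R'].T@c['t']).round(1))
E
```

```text
t 1.1 pos [ 519.4 -389.9  170.7] [-3.141  0.    -0.017] F [ 0.7 -0.6 -0.5] gap 85.6 shift cm [-0.14  0.06  0.07] turn [-0.   0.   0.2]
[ 0.69  0.57 -0.14  1.49  0.08  1.09 -1.05]
[ 586.4 -392.2  334.7]
```

View pics/w1.png

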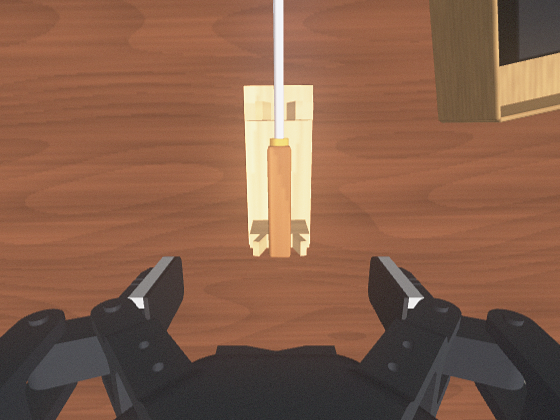

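The rod is vertical in the wrist image. The handle runs from (279,148) to (279,257) and the shank leaves the top at (278,0).

```bash
python3 - <<'E'
from h import *
c=load('w1')
f=ray(c,279,146,77);b=ray(c,279.5,257,77);s=ray(c,278.5,2,67);s2=ray(c,278.8,130,67)
print(f,b,s,s2,(f+b)/2,np.arctan2((s-b)[1],(s-b)[0]))
m=(f+b)/2
go(m[0],m[1],48,-.02)
E
```

```text
[ 569.1597928  -394.61856374   77.        ] [ 471.22812476 -393.67239391   77.        ] [ 675.4663117  -395.85796668   67.        ] [ 581.62875865 -394.73201754   67.        ] [ 520.19395878 -394.14547882   77.        ] -0.010700689118745292
t 1.15 pos [ 518.  -391.4  170.9] [ 3.141e+00  1.000e-03 -1.900e-02] F [-0.2 -0.1 -0.2] gap 85.2 shift cm [ 0.24  0.26 12.29] turn [0.  0.  0.1]
```

Call:
send_rows(
  targets=[
    [[0,0.1,2,0,0,0,1],[0.1,0.2,5,0,0,0,1],[0.2,0.2,8,0,0,0,1],[0.2,0.2,10.5,0,0,0,1],[0.2,0.2,11.8,0,0,0,1],[0.2,0.2,12.2,0,0,0,1],[0.2,0.2,12.2,0,0,0,0.6],[0.2,0.2,12.2,0,0,0,0.3],[0.2,0.2,12.2,0,0,0,0],[0.2,0.2,12.2,0,0,0,0]],
  ],
  squeeze=80,
)

```text
t: 2.15
position: [520.9, -393.5, 50.1]
ee_rot: [3.141, -0.001, -0.02]
wrist_force: [-0.1, 1.0, 0.3]
finger_gap: 28.3
grasp_force: 0.0
```

Call:
send_rows(
  targets=[
    [[0,0,0,0,0,0,0],[0,0,0,0,0,0,0],[0,0,0,0,0,0,0],[0,0,0,0,0,0,0],[0,0,0,0,0,0,0],[0,0,0,0,0,0,0],[0,0,0,0,0,0,0],[0,0,0,0,0,0,0],[0,0,0,0,0,0,0],[0,0,0,0,0,0,0]],
  ],
)

```text
t: 3.15
position: [520.8, -393.4, 50.2]
ee_rot: [3.141, -0.001, -0.02]
wrist_force: [-1.1, 0.3, 4.9]
finger_gap: 16.5
grasp_force: 78.2
```

```bash
python3 - <<'E'
from h import *
go(520,-393,250,-.02)
E
```

```text
t 3.15 pos [ 520.8 -393.4   50.2] [ 3.141e+00 -1.000e-03 -2.000e-02] F [-1.1  0.3  4.9] gap 16.5 shift cm [ -0.06  -0.02 -19.98] turn [ 0.1 -0.1  0. ]
```

Call:
send_rows(
  targets=[
    [[0,0,-0.5,0,0,0,0],[0,0,-1.5,0,0,0,0],[0,0,-3,0,0,0,0],[0,0,-5,0,0,0,0],[0,0,-7,0,0,0,0],[0,0,-9,0,0,0,0],[0,0,-11,0,0,0,0],[0,0,-12,0,0,0,0],[0,0,-12,0,0,0,0],[0,0,-12,0,0,0,0]],
  ],
)

```text
t: 4.15
position: [520.1, -392.9, 168.6]
ee_rot: [-3.141, 0.001, -0.02]
wrist_force: [1.1, 0.6, -1.1]
finger_gap: 16.1
grasp_force: 78.3
```

```bash
python3 - <<'E'
from h import *
go(531,50,150,np.radians(88.4))
c=shot('wrist','w2');d=shot('side','s2')
im=np.hstack([c['img'][:,140:420],d['img'][0:420,240:520]]);cv2.imwrite('pics/v2.png',im[:,:,::-1])
E
```

```text
t 4.15 pos [ 520.1 -392.9  168.6] [-3.141e+00  1.000e-03 -2.000e-02] F [ 1.1  0.6 -1.1] gap 16.1 shift cm [  0.21 -44.3    1.88] turn [ -0.    0.  -89.5]
```

View pics/v2.png

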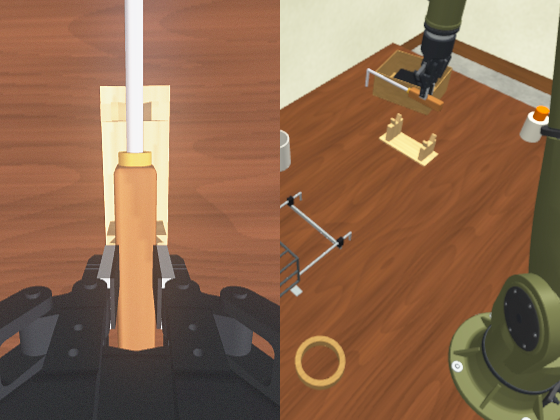

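Call:
send_rows(
  targets=[
    [[0,-1.5,0,0,0,-4,0],[0,-4,0,0,0,-11,0],[0,-7,0,0,0,-19,0],[-0.1,-10,0,0,0,-27,0],[-0.2,-13,0,0,0,-35,0],[-0.2,-16,0,0,0,-43,0],[-0.3,-19,0,0,0,-51,0],[-0.3,-22,0,0,0,-59,0],[-0.4,-25,0,0,0,-67,0],[-0.4,-27,0,0,0,-75,0]],
  ],
)

```text
t: 5.25
position: [521.2, -120.5, 168.4]
ee_rot: [-3.14, -0.001, 1.297]
wrist_force: [0.3, -0.5, -0.6]
finger_gap: 16.1
grasp_force: 78.4
```

```bash
python3 - <<'E'
from h import *
go(521.5,-90,170,np.radians(88.4))
E
```

```text
t 5.25 pos [ 521.2 -120.5  168.4] [-3.140e+00 -1.000e-03  1.297e+00] F [ 0.3 -0.5 -0.6] gap 16.1 shift cm [ 2.94 -0.8  -0.15] turn [ -0.1  -0.1 -14.1]
```

Call:
send_rows(
  targets=[
    [[1,-0.3,0,0,0,-6,0],[2.4,-0.6,0,0,0,-11,0],[2.9,-0.8,0.5,0,0,-14.1,0],[2.9,-0.8,2,0,0,-14.1,0],[2.9,-0.8,4,0,0,-14.1,0],[2.9,-0.8,6,0,0,-14.1,0],[2.9,-0.8,8,0,0,-14.1,0],[2.9,-0.8,9,0,0,-14.1,0],[2.9,-0.8,9,0,0,-14.1,0],[2.9,-0.8,9,0,0,-14.1,0]],
  ],
)

```text
t: 6.25
position: [522.3, -92.9, 79.3]
ee_rot: [-3.142, -0.0, 1.535]
wrist_force: [0.0, -0.1, -0.3]
finger_gap: 16.2
grasp_force: 78.4
```

```bash
python3 - <<'E'
from h import *
go(521.5,-90,57,np.radians(88.4))
c=shot('wrist','w3');d=shot('side','s3');e=shot('top','t3')
im=np.hstack([c['img'][:,130:430],cv2.resize(d['img'][160:370,100:350],(500,420))]);cv2.imwrite('pics/v3.png',im[:,:,::-1])
E
```

```text
t 6.25 pos [522.3 -92.9  79.3] [-3.142 -0.     1.535] F [ 0.  -0.1 -0.3] gap 16.2 shift cm [ 0.28 -0.09  2.23] turn [-0.  -0.  -0.4]
```

View pics/v3.png

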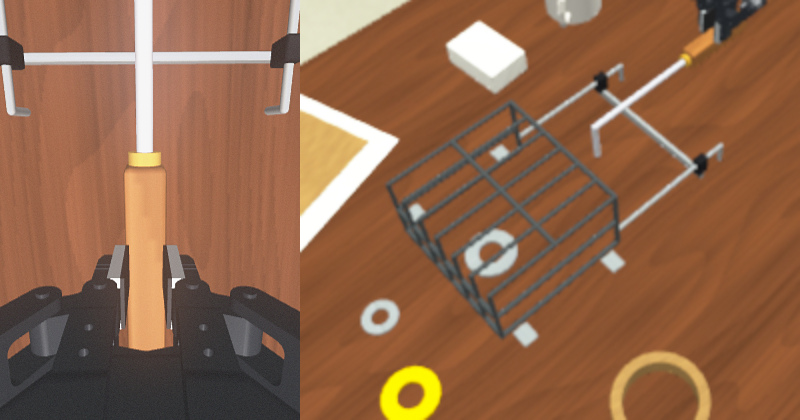

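The wrist half shows the rod firm in the grip and the shank crossing the bar at (143,58). The side half shows the hook's knee at (597,125) and its tip at (597,155), between the bar and the mouth.

```bash
python3 - <<'E'
from h import *
s=load('s3');t=load('t3')
print('knee',ray(s,248.5,222.5,94).round(1),'tip',ray(s,248.5,237.5,40).round(1))
P=pts(t);hsv=cv2.cvtColor(t['img'],cv2.COLOR_RGB2HSV)
m=(hsv[...,1]<60)&(P[...,2]>80)&(P[...,0]>500)&(P[...,0]<550)&(P[...,1]>-60)&(P[...,1]<148)
v,u=np.where(m)
for U in sorted(set(u)):
  if U%5==0 or U<u.min()+4: k=u==U; print(U,ray(t,U,v[k].mean(),97).round(1),k.sum())
E
```

```text
knee [527.6  99.8  94. ] tip [527.1 103.9  40. ]
239 [526.1 108.2  97. ] 1
240 [524.5 105.3  97. ] 4
241 [524.4 102.4  97. ] 4
242 [525.8  99.5  97. ] 3
245 [525.5  90.9  97. ] 3
250 [525.   76.4  97. ] 3
255 [524.5  62.   97. ] 3
260 [524.   47.6  97. ] 3
265 [523.5  33.2  97. ] 3
270 [523.   18.8  97. ] 3
275 [522.5   4.4  97. ] 3
280 [522. -10.  97.] 3
285 [521.5 -24.4  97. ] 3
295 [621.6 -57.   97. ] 9
```

Call:
send_rows(
  targets=[
    [[0,0,1,0,0,0,0],[0,0,2.2,0,0,0,0],[1,0,2.3,0,0,0,0],[3.5,0,2.3,0,0,0,0],[6.5,0,2.3,0,0,0,0],[9.5,0,2.3,0,0,0,0],[12.5,0,2.3,0,0,0,0],[15,0,2.3,0,0,0,0],[16,0,2.3,0,0,0,0],[16,0,2.3,0,0,0,0]],
  ],
)

```text
t: 7.4
position: [527.6, 69.0, 56.0]
ee_rot: [-3.141, -0.001, 1.538]
wrist_force: [0.1, -0.5, -0.9]
finger_gap: 16.8
grasp_force: 78.4
```

```bash
python3 - <<'E'
from h import *
go(528,69,42,np.radians(88.4))
d=shot('side','s4');e=shot('top','t4')
f=lambda c,a,b,n:cv2.resize(c['img'][a:a+75,b:b+100],(400,300),interpolation=cv2.INTER_CUBIC)
im=np.hstack([f(e,170,165,4),f(d,235,145,4)]);cv2.imwrite('pics/v4.png',im[:,:,::-1])
E
```

```text
t 7.4 pos [527.6  69.   56. ] [-3.141e+00 -1.000e-03  1.538e+00] F [ 0.1 -0.5 -0.9] gap 16.8 shift cm [-0.    0.04  1.4 ] turn [-0.  -0.  -0.3]
```

View pics/v4.png

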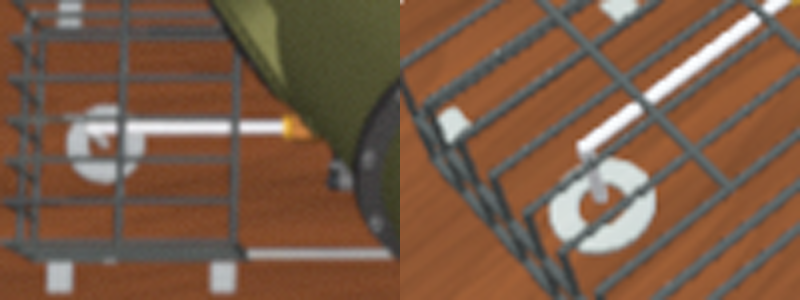

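The top crop shows the knee at (92,128) and the washer at (106,144). In the side crop the leg tip at (600,198) is over the hole at (602,208).

```bash
python3 - <<'E'
from h import *
s=load('s4');t=load('t4')
S=lambda X,Y,z:ray(s,145+X/4-.4,235+Y/4-.4,z).round(1)
T=lambda X,Y,z:ray(t,165+X/4-.4,170+Y/4-.4,z).round(1)
print('knee side',S(583,150,71),'tip',S(601,200,13),S(601,200,17),'washer',S(602,204,6))
print('knee top end',T(84,127,71),'shank',T(250,127,71),'washer',T(106,144,6))
E
```

```text
knee side [378.6 117.5  71. ] tip [371.9 107.6  13. ] [370.5 109.3  17. ] washer [372.3 106.    6. ]
knee top end [532.8 268.3  71. ] shank [528.6 145.7  71. ] washer [532.1 264.9   6. ]
```

Call:
send_rows(
  targets=[
    [[0,0,0.3,0,0,0,0],[0,0,0.6,0,0,0,0],[0,0,0.8,0,0,0,0],[0,0,0.9,0,0,0,0],[0,0,1,0,0,0,0],[0,0,1.1,0,0,0,0],[0,0,1.2,0,0,0,0],[0,0,1.3,0,0,0,0],[0,0,1.3,0,0,0,0],[0,0,1.3,0,0,0,0]],
  ],
)

```text
t: 8.5
position: [527.9, 66.9, 43.1]
ee_rot: [3.142, 0.0, 1.535]
wrist_force: [-0.2, -0.3, -0.1]
finger_gap: 16.3
grasp_force: 78.4
```

```bash
python3 - <<'E'
from h import *
go(528,69,42,np.radians(88.4))
s=load('s4')
S=lambda X,Y,z:ray(s,145+(X-400)/4-.4,235+Y/4-.4,z).round(1)
print('tip',S(601,200,17),'washer',S(602,204,6))
E
```

```text
t 8.5 pos [527.9  66.9  43.1] [3.142 0.    1.535] F [-0.2 -0.3 -0.1] gap 16.3 shift cm [0.21 0.01 0.11] turn [ 0.   0.  -0.4]
tip [530.9 266.6  17. ] washer [534.5 265.    6. ]
```

Call:
send_rows(
  targets=[
    [[-0.3,0,0.1,0,0,0,0],[-0.8,0,0.1,0,0,0,0],[-1.6,0,0.1,0,0,0,0],[-2.6,0,0.1,0,0,0,0],[-3.8,0,0.1,0,0,0,0],[-5.2,0,0.1,0,0,0,0],[-6.6,0,0.1,0,0,0,0],[-8,0,0.1,0,0,0,0],[-9.2,0,0.1,0,0,0,0],[-10,0,0.1,0,0,0,0]],
  ],
)

```text
t: 9.5
position: [524.2, -34.8, 42.0]
ee_rot: [-3.141, 0.0, 1.534]
wrist_force: [0.3, 1.2, -1.8]
finger_gap: 16.4
grasp_force: 78.4
```

```bash
python3 - <<'E'
from h import *
go(523,-120,42,np.radians(88.4))
e=shot('top','t5');d=shot('side','s5')
f=lambda c,a,b,n:cv2.resize(c['img'][a:a+105,b:b+140],(400,300),interpolation=cv2.INTER_CUBIC)
im=np.hstack([f(e,155,165,4),f(d,190,145,4)]);cv2.imwrite('pics/v5.png',im[:,:,::-1])
E
```

```text
t 9.5 pos [524.2 -34.8  42. ] [-3.141  0.     1.534] F [ 0.3  1.2 -1.8] gap 16.4 shift cm [-8.52  0.2   0.01] turn [-0.   0.  -0.5]
```

View pics/v5.png

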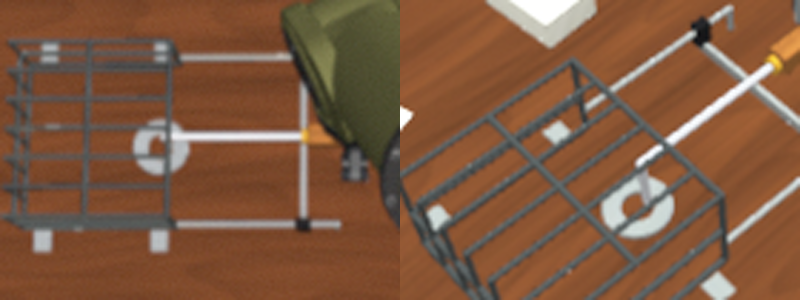

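The washer follows the hook and is now at the mouth, at (160,147) in the top crop and (637,208) in the side crop.

Call:
send_rows(
  targets=[
    [[-0.5,0,0,0,0,0,0],[-1.5,0,0,0,0,0,0],[-2.8,0,0,0,0,0,0],[-4.2,0,0,0,0,0,0],[-5.6,0,0,0,0,0,0],[-7,0,0,0,0,0,0],[-8.3,0,0,0,0,0,0],[-9.3,0,0,0,0,0,0],[-10,0,0,0,0,0,0],[-10.2,0,0,0,0,0,0]],
  ],
)

```text
t: 10.6
position: [520.5, -136.0, 42.0]
ee_rot: [-3.141, 0.0, 1.534]
wrist_force: [-0.1, 0.2, -1.5]
finger_gap: 16.2
grasp_force: 78.4
```

Call:
send_rows(
  targets=[
    [[-0.1,0,0,0,0,0,0],[-0.2,0,0,0,0,0,0],[-0.3,0,0,0,0,0,0],[-0.4,0,0,0,0,0,0],[-0.5,0,0,0,0,0,0],[-0.6,0,0,0,0,0,0],[-0.7,0,0,0,0,0,0],[-0.8,0,0,0,0,0,0],[-0.8,0,0,0,0,0,0],[-0.8,0,0,0,0,0,0]],
  ],
)

```text
t: 11.6
position: [520.4, -143.2, 42.1]
ee_rot: [3.142, 0.0, 1.535]
wrist_force: [0.2, -0.4, -0.5]
finger_gap: 16.3
grasp_force: 78.4
```

```bash
python3 - <<'E'
from h import *
go(520,-156,42,np.radians(88.4))
e=shot('top','t6');d=shot('side','s6')
f=lambda c,a,b,n:cv2.resize(c['img'][a:a+75,b:b+100],(400,300),interpolation=cv2.INTER_CUBIC)
im=np.hstack([f(e,165,210,4),f(d,175,195,4)]);cv2.imwrite('pics/v6.png',im[:,:,::-1])
E
```

```text
t 11.6 pos [ 520.4 -143.2   42.1] [3.142 0.    1.535] F [ 0.2 -0.4 -0.5] gap 16.3 shift cm [-1.28  0.01  0.01] turn [ 0.   0.  -0.5]
```

View pics/v6.png

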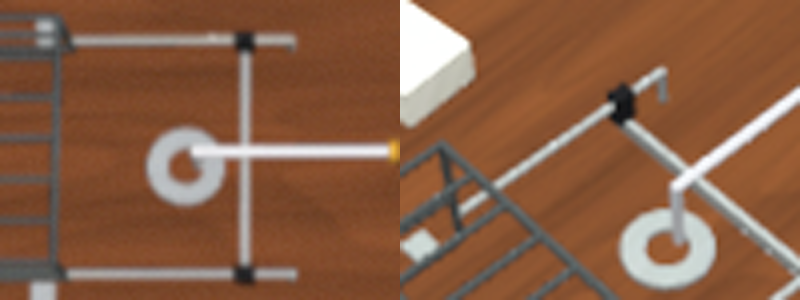

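The washer is centred at (186,166), about 3 px (roughly 9 mm) short of the bar face, and the hook is in its hole.

Call:
send_rows(
  targets=[
    [[-0.1,0,0,0,0,0,0],[-0.2,0,0,0,0,0,0],[-0.3,0,0,0,0,0,0],[-0.4,0,0,0,0,0,0],[-0.5,0,0,0,0,0,0],[-0.6,0,0,0,0,0,0],[-0.65,0,0,0,0,0,0],[-0.7,0,0,0,0,0,0],[-0.7,0,0,0,0,0,0],[-0.7,0,0,0,0,0,0]],
  ],
)

```text
t: 12.7
position: [520.1, -150.0, 42.1]
ee_rot: [3.142, 0.0, 1.535]
wrist_force: [0.2, 0.7, -0.5]
finger_gap: 16.4
grasp_force: 78.4
```

Call:
send_rows(
  targets=[
    [[-0.03,0,0,0,0,0,0],[-0.06,0,0,0,0,0,0],[-0.09,0,0,0,0,0,0],[-0.12,0,0,0,0,0,0],[-0.15,0,0,0,0,0,0],[-0.15,0,0,0,0,0,0],[-0.15,0,0,0,0,0,0],[-0.15,0,0,0,0,0,0],[-0.15,0,0,0,0,0,0],[-0.15,0,0,0,0,0,0]],
  ],
)

```text
t: 13.7
position: [520.1, -151.5, 42.1]
ee_rot: [-3.142, -0.0, 1.535]
wrist_force: [-0.2, 0.3, -1.1]
finger_gap: 16.3
grasp_force: 78.4
```

Call:
send_rows(
  targets=[
    [[-0.03,0,0,0,0,0,0],[-0.06,0,0,0,0,0,0],[-0.09,0,0,0,0,0,0],[-0.12,0,0,0,0,0,0],[-0.15,0,0,0,0,0,0],[-0.15,0,0,0,0,0,0],[-0.15,0,0,0,0,0,0],[-0.15,0,0,0,0,0,0],[-0.15,0,0,0,0,0,0],[-0.15,0,0,0,0,0,0]],
  ],
)

```text
t: 14.7
position: [520.0, -153.0, 42.1]
ee_rot: [-3.142, -0.0, 1.535]
wrist_force: [-0.2, 0.1, -1.9]
finger_gap: 16.4
grasp_force: 78.4
```

Call:
send_rows(
  targets=[
    [[-0.03,0,0,0,0,0,0],[-0.06,0,0,0,0,0,0],[-0.09,0,0,0,0,0,0],[-0.12,0,0,0,0,0,0],[-0.15,0,0,0,0,0,0],[-0.15,0,0,0,0,0,0],[-0.15,0,0,0,0,0,0],[-0.15,0,0,0,0,0,0],[-0.15,0,0,0,0,0,0],[-0.15,0,0,0,0,0,0]],
  ],
)

```text
t: 15.7
position: [520.0, -154.5, 42.1]
ee_rot: [3.142, 0.0, 1.535]
wrist_force: [-0.3, -0.6, -0.6]
finger_gap: 16.0
grasp_force: 78.4
```

Call:
send_rows(
  targets=[
    [[-0.03,0,0,0,0,0,0],[-0.06,0,0,0,0,0,0],[-0.09,0,0,0,0,0,0],[-0.12,0,0,0,0,0,0],[-0.15,0,0,0,0,0,0],[-0.15,0,0,0,0,0,0],[-0.15,0,0,0,0,0,0],[-0.15,0,0,0,0,0,0],[-0.15,0,0,0,0,0,0],[-0.15,0,0,0,0,0,0]],
  ],
)

```text
t: 16.7
position: [519.9, -156.0, 42.1]
ee_rot: [-3.142, -0.0, 1.535]
wrist_force: [0.5, 0.3, -1.4]
finger_gap: 16.4
grasp_force: 78.4
```

```bash
python3 - <<'E'
from h import *
e=shot('top','t7')
F=[];
print(env.observe()['wrist_force'].round(1),env.observe()['ft_torque'].round(3))
# washer/bar gap: gray mask profile along rows near washer centre
hsv=cv2.cvtColor(e['img'],cv2.COLOR_RGB2HSV)
for v in (208,210,212): print(v,e['img'][v,240:280,2])
E
```

```text
[ 0.3  0.5 -1.2] [ 0.091 -0.027 -0.027]
208 [ 46  44  43  42  46  44  44  42  44  44  90 161 189 192 190 180 133  73
  45  44  49  43  51  77 136 174 188 188 188 175 167 176 117  53  40  40
  47  44  41  43]
210 [ 44  38  42  47  44  41  43  44  44  44  55 106 174 192 195 194 185 161
 130 104  91  97 123 152 179 188 191 191 175 135 151 174 117  51  43  42
  40  44  40  42]
212 [ 43  42  43  39  38  42  42  43  43  45  40  52 104 164 188 195 195 193
 195 190 187 187 195 194 193 191 190 166 120  85 144 176 115  54  36  37
  41  40  40  38]
```

Call:
send_rows(
  targets=[
    [[-0.02,0,0,0,0,0,0],[-0.04,0,0,0,0,0,0],[-0.06,0,0,0,0,0,0],[-0.08,0,0,0,0,0,0],[-0.1,0,0,0,0,0,0],[-0.1,0,0,0,0,0,0],[-0.1,0,0,0,0,0,0],[-0.1,0,0,0,0,0,0],[-0.1,0,0,0,0,0,0],[-0.1,0,0,0,0,0,0]],
  ],
)

```text
t: 17.75
position: [519.8, -156.8, 42.1]
ee_rot: [-3.141, -0.0, 1.535]
wrist_force: [0.3, 3.3, -2.6]
finger_gap: 16.2
grasp_force: 78.3
```

Call:
send_rows(
  targets=[
    [[-0.02,0,0,0,0,0,0],[-0.04,0,0,0,0,0,0],[-0.06,0,0,0,0,0,0],[-0.08,0,0,0,0,0,0],[-0.1,0,0,0,0,0,0],[-0.1,0,0,0,0,0,0],[-0.1,0,0,0,0,0,0],[-0.1,0,0,0,0,0,0],[-0.1,0,0,0,0,0,0],[-0.1,0,0,0,0,0,0]],
  ],
)

```text
t: 18.75
position: [519.6, -157.4, 42.0]
ee_rot: [-3.141, -0.001, 1.536]
wrist_force: [-1.5, 4.7, -3.0]
finger_gap: 16.4
grasp_force: 78.4
```

Call:
send_rows(
  targets=[
    [[-0.02,0,0,0,0,0,0],[-0.02,0,0,0,0,0,0],[-0.02,0,0,0,0,0,0],[-0.02,0,0,0,0,0,0],[-0.02,0,0,0,0,0,0],[-0.02,0,0,0,0,0,0],[-0.02,0,0,0,0,0,0],[-0.02,0,0,0,0,0,0],[-0.02,0,0,0,0,0,0],[-0.02,0,0,0,0,0,0]],
  ],
)

```text
t: 19.75
position: [519.7, -157.5, 41.9]
ee_rot: [-3.141, -0.001, 1.536]
wrist_force: [-0.2, 5.3, -3.5]
finger_gap: 16.0
grasp_force: 78.4
```

Call:
send_rows(
  targets=[
    [[0,0,0,0,0,0,0],[0,0,0,0,0,0,0],[0,0,0,0,0,0,0],[0,0,0,0,0,0,0],[0,0,0,0,0,0,0],[0,0,0,0,0,0,0],[0,0,0,0,0,0,0],[0,0,0,0,0,0,0],[0,0,0,0,0,0,0],[0,0,0,0,0,0,0]],
  ],
)

```text
t: 20.75
position: [519.7, -157.5, 42.0]
ee_rot: [-3.141, -0.001, 1.536]
wrist_force: [-0.3, 5.1, -2.7]
finger_gap: 16.6
grasp_force: 78.4
```

```bash
python3 - <<'E'
from h import *
e=shot('top','t8');d=shot('side','s8')
print(env.observe()['wrist_force'].round(1),env.observe()['ft_torque'].round(3))
f=lambda c,a,b,n:cv2.resize(c['img'][a:a+75,b:b+100],(400,300),interpolation=cv2.INTER_CUBIC)
im=np.hstack([f(e,165,210,4),f(d,175,195,4)]);cv2.imwrite('pics/v8.png',im[:,:,::-1])
E
```

```text
[-0.5  6.  -2.7] [1.261 0.142 0.174]
```

View pics/v8.png

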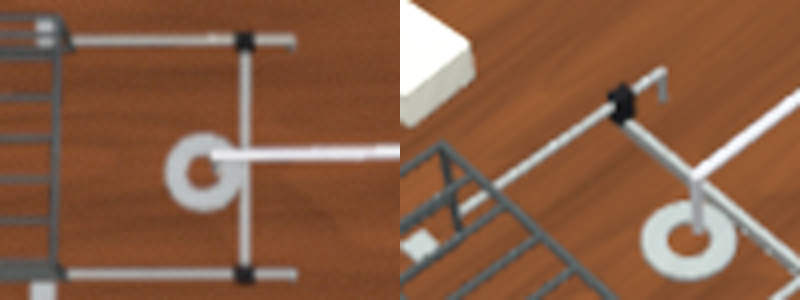

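The washer is snug against the bar at (242,173), and the force has held at about 5 N for over two seconds. I'll ease off to the hole centre and then lift.

Call:
send_rows(
  targets=[
    [[0.15,0,0,0,0,0,0],[0.3,0,0,0,0,0,0],[0.6,0,0,0,0,0,0],[0.9,0,0,0,0,0,0],[1.1,0,0,0,0,0,0],[1.1,0,0,0,0,0,0],[1.1,0,-0.3,0,0,0,0],[1.1,0,-0.8,0,0,0,0],[1.1,0,-1.4,0,0,0,0],[1.1,0,-2,0,0,0,0]],
  ],
)

```text
t: 21.85
position: [520.4, -147.3, 62.8]
ee_rot: [3.141, 0.0, 1.535]
wrist_force: [-0.1, -0.5, -0.8]
finger_gap: 16.6
grasp_force: 78.6
```

Call:
send_rows(
  targets=[
    [[0,0,-1,0,0,0,0],[0,0,-2.5,0,0,0,0],[0,0,-4.5,0,0,0,0],[0,0,-6.5,0,0,0,0],[0,0,-8.5,0,0,0,0],[0,0,-10,0,0,0,0],[0,0,-11,0,0,0,0],[0,0,-11,0,0,0,0],[0,0,-11,0,0,0,0],[0,0,-11,0,0,0,0]],
  ],
)

```text
t: 22.85
position: [519.6, -147.1, 171.3]
ee_rot: [-3.14, -0.0, 1.535]
wrist_force: [-0.4, 0.3, -1.8]
finger_gap: 16.2
grasp_force: 78.6
```

```bash
python3 - <<'E'
from h import *
go(520.8,-393.2,170,-.02)
e=shot('top','t9');c=shot('wrist','w9')
f=lambda c,a,b,n:cv2.resize(c['img'][a:a+75,b:b+100],(400,300),interpolation=cv2.INTER_CUBIC)
im=np.hstack([f(e,165,210,4),cv2.resize(c['img'],(400,300))]);cv2.imwrite('pics/v9.png',im[:,:,::-1])
# compare rod in hand: shank centre columns w2 vs w9 
for n in('w2','w9'):
  i=load(n)['img'].astype(int)
  for v in(10,120,157,200,240):
    r=i[v,240:320]; m=(r.min(1)>170) if v<150 else (r[:,0]-r[:,2]>90)&(r[:,0]>150)
    print(n,v,(np.where(m)[0].mean()+240).round(1),m.sum())
E
```

```text
t 22.85 pos [ 519.6 -147.1  171.3] [-3.14  -0.     1.535] F [-0.4  0.3 -1.8] gap 16.2 shift cm [-24.59   0.99   0.12] turn [-0.1  0.  89.1]
w2 10 273.5 18
w2 120 268.4 32
w2 157 278.4 42
w2 200 275.0 43
w2 240 280.9 49
w9 10 279.5 80
w9 120 274.0 17
w9 157 273.8 35
w9 200 278.5 57
w9 240 275.2 50
```

View pics/v9.png

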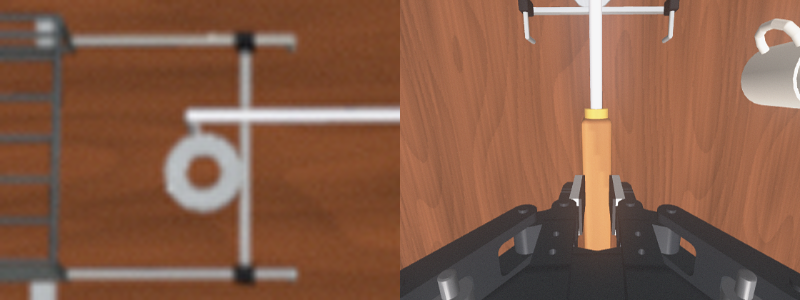

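The washer stays against the bar in the top half, at (203,173). In the wrist half the rod is unchanged in the grip.

Call:
send_rows(
  targets=[
    [[-1,0,0,0,0,4,0],[-3,0.1,0,0,0,11,0],[-5.5,0.2,0,0,0,19,0],[-8,0.3,0,0,0,27,0],[-10.5,0.4,0,0,0,35,0],[-13,0.5,0,0,0,43,0],[-15.5,0.6,0,0,0,51,0],[-18,0.7,0,0,0,59,0],[-20.5,0.8,0,0,0,67,0],[-22.5,0.9,0,0,0,75,0]],
  ],
)

```text
t: 23.95
position: [520.6, -373.9, 171.2]
ee_rot: [-3.141, 0.001, 0.22]
wrist_force: [0.0, -0.2, -1.2]
finger_gap: 16.5
grasp_force: 78.6
```

```bash
python3 - <<'E'
from h import *
go(520.8,-393.2,120,-.02)
E
```

```text
t 23.95 pos [ 520.6 -373.9  171.2] [-3.141e+00  1.000e-03  2.200e-01] F [ 0.  -0.2 -1.2] gap 16.5 shift cm [-0.39  1.89  5.12] turn [-0.   0.1 13.7]
```

Call:
send_rows(
  targets=[
    [[-0.1,0.5,0,0,0,5,0],[-0.3,1.2,0,0,0,10,0],[-0.4,1.7,0,0,0,13,0],[-0.4,1.9,0.5,0,0,13.7,0],[-0.4,1.9,1.5,0,0,13.7,0],[-0.4,1.9,3,0,0,13.7,0],[-0.4,1.9,4.5,0,0,13.7,0],[-0.4,1.9,5.1,0,0,13.7,0],[-0.4,1.9,5.1,0,0,13.7,0],[-0.4,1.9,5.1,0,0,13.7,0]],
  ],
)

```text
t: 24.95
position: [521.7, -391.7, 121.2]
ee_rot: [-3.141, -0.0, -0.012]
wrist_force: [0.1, 0.4, -0.8]
finger_gap: 16.8
grasp_force: 78.6
```

```bash
python3 - <<'E'
from h import *
go(520.8,-393.4,51,-.02)
E
```

```text
t 24.95 pos [ 521.7 -391.7  121.2] [-3.141 -0.    -0.012] F [ 0.1  0.4 -0.8] gap 16.8 shift cm [-0.09  0.17  7.02] turn [-0.  -0.   0.4]
```

Call:
send_rows(
  targets=[
    [[-0.1,0.15,0.5,0,0,0.4,0],[-0.1,0.15,1.5,0,0,0.4,0],[-0.1,0.15,2.5,0,0,0.4,0],[-0.1,0.15,3.5,0,0,0.4,0],[-0.1,0.15,4.3,0,0,0.4,0],[-0.1,0.15,5,0,0,0.4,0],[-0.1,0.15,5.5,0,0,0.4,0],[-0.1,0.15,6,0,0,0.4,0],[-0.1,0.15,6.4,0,0,0.4,0],[-0.1,0.15,6.7,0,0,0.4,0]],
  ],
)

```text
t: 25.95
position: [520.6, -393.3, 53.8]
ee_rot: [3.142, -0.0, -0.02]
wrist_force: [0.7, 0.3, -0.9]
finger_gap: 16.5
grasp_force: 78.6
```

```bash
python3 - <<'E'
from h import *
go(520.8,-393.4,50.4,-.02)
E
```

```text
t 25.95 pos [ 520.6 -393.3   53.8] [ 3.142 -0.    -0.02 ] F [ 0.7  0.3 -0.9] gap 16.5 shift cm [0.02 0.01 0.34] turn [ 0. -0.  0.]
```

Call:
send_rows(
  targets=[
    [[0,0,0.1,0,0,0,0],[0,0,0.15,0,0,0,0],[0,0,0.2,0,0,0,0],[0,0,0.25,0,0,0,0],[0,0,0.3,0,0,0,0],[0,0,0.3,0,0,0,0],[0,0,0.3,0,0,0,0],[0,0,0.3,0,0,0,0],[0,0,0.3,0,0,0,0],[0,0,0.3,0,0,0,0]],
  ],
)

```text
t: 26.95
position: [520.5, -393.3, 51.1]
ee_rot: [-3.142, -0.0, -0.02]
wrist_force: [-0.2, 0.4, -1.4]
finger_gap: 16.4
grasp_force: 78.6
```

Call:
send_rows(
  targets=[
    [[0,0,0.05,0,0,0,0],[0,0,0.1,0,0,0,0],[0,0,0.1,0,0,0,0],[0,0,0.1,0,0,0,0],[0,0,0.1,0,0,0,0.3],[0,0,0.1,0,0,0,0.5],[0,0,0.1,0,0,0,0.7],[0,0,0.1,0,0,0,1],[0,0,0.1,0,0,0,1],[0,0,0.1,0,0,0,1]],
  ],
)

```text
t: 27.95
position: [520.5, -393.3, 50.0]
ee_rot: [-3.142, 0.0, -0.02]
wrist_force: [0.1, 0.2, 0.3]
finger_gap: 85.1
grasp_force: 0.0
```

Call:
send_rows(
  targets=[
    [[0,0,0,0,0,0,1],[0,0,0,0,0,0,1],[0,0,0,0,0,0,1],[0,0,0,0,0,0,1],[0,0,-1,0,0,0,1],[0,0,-3,0,0,0,1],[0,0,-6,0,0,0,1],[0,0,-9,0,0,0,1],[0,0,-12,0,0,0,1],[0,0,-14,0,0,0,1]],
  ],
)

```text
t: 28.95
position: [521.1, -393.7, 193.5]
ee_rot: [3.14, -0.003, -0.02]
wrist_force: [-0.0, 0.8, -0.1]
finger_gap: 85.6
grasp_force: 0.0
```

```bash
python3 - <<'E'
from h import *
go(520.8,-393.4,50.4,-.02)
d=shot('side','s10');c=shot('wrist','w10');e=shot('top','t10')
f=lambda c,a,b:cv2.resize(c['img'][a:a+105,b:b+140],(400,300),interpolation=cv2.INTER_CUBIC)
im=np.vstack([np.hstack([f(d,80,290),cv2.resize(c['img'],(400,300))]),np.hstack([f(e,155,180),f(d,175,195)])]);cv2.imwrite('pics/v10.png',im[:,:,::-1])
E
```

```text
t 28.95 pos [ 521.1 -393.7  193.5] [ 3.14e+00 -3.00e-03 -2.00e-02] F [-0.   0.8 -0.1] gap 85.6 shift cm [-0.07 -0.05 14.31] turn [ 0.1 -0.2 -0. ]
```

View pics/v10.png

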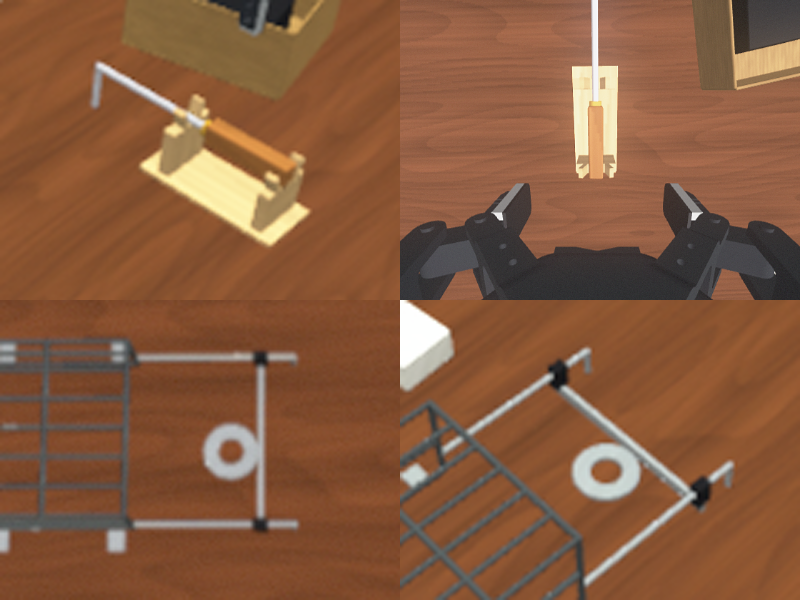

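The rod is seated in the rest, hook down (upper left, hook at (97,85)). The washer lies flat against the bar (lower left, (232,452)), and the gripper is clear.

```bash
python3 -c "
from h import *
print(sign_off())"
```

```text
the job is handed in; nothing more can be done
None
```

The job is handed in: the washer was drawn out to the stop bar with the hook only, held there at about 5 N for over two seconds and left flat against the bar; the rod is back in its rest, hook down, and the arm took about 29 s of the 67 s.

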